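Fit the air standpipe on a cobbler's bench

ROBOT

A 7-joint arm with a two-finger parallel gripper is mounted at the origin on the work surface. World frame = base frame: x ahead of the robot, y to its left, z up, the work surface at z = 0. Lengths are in mm, angles in rad, forces in N, time in s.
With the tool pointing down it reaches from about 350 to 900 mm from the base axis. Payload 8.1 kg.
Tool frame: the origin (TCP) lies at the very end of the fingers, on their centre line; the grasp point (between the pads) lies r.grip_depth behind it (r.grip_depth is the distance from the TCP to the grasp point, in mm); z points along the fingers, y is the line along which they close (so a half turn about z gives the same grasp; the last joint's range is limited). The gripper opens to 85 mm and grips with 20 to 120 N. Pads are 22 mm wide; open, the fingers measure 114 mm over their backs; the gripper's body (76 mm by 85 mm) begins 54 mm behind the grasp point. The pads swing forward as they close: fully open they stand 13 mm farther back than shut.
Start: joints at [-1.323, 0.434, 0.025, 1.573, -0.012, 1.134, -0.075], TCP at [214.808, 586.94, 231.323] pointing down, gripper open.
Joint ranges: [-2.62, 2.62], [-0.44, 2.09], [-1.27, 1.32], [0.08, 2.57], [-1.32, 4.46], [0.12, 2], [-2.74, 2.74]. Speed limits (rad/s): [2.22, 2.22, 3.01, 3.01, 3.14, 3.14, 3.14].

INTERFACE

Orientations are given as a unit quaternion [x, y, z, w].
In Python, from station import r, optics, sign_off gives the robot as it stands.
- The arm moves only by the tool servo_tool, never from a script. Its argument "motion" is a list of rows, each an object with "fingers": the closure, from 0 (fully open) to 1 (shut); "travel": the shift along the tool's x, y, z as a fraction of full scale, a list of three; "twist": the turn, a rotation vector about the tool's x, y, z as a fraction of full scale, a list of three. In form: [{"fingers": fingers, "travel": [tx, ty, tz], "twist": [wx, wy, wz]}, ...]. A call has 1 to 20 rows; each row shifts and turns the commanded pose from where the row before left it, along the tool's axes as they then stand; what a row does not reach is not made up. Full scale, the value 1, is 0.02 m for a shift and 360 degrees for a turn. A row lasts 1/12 s, in which the tool goes at most 41.7 mm and 7.16 degrees, less where a joint would pass 70% of its speed; a pose out of reach is approached as far as the arm can. A call with a number of a shift or a turn outside -1 to 1 is refused whole. A call with a gripper value outside its range is refused whole. The fingers move at their own pace and stop on an object; "force" is the grip in N (left out, the last holds). Time passes only in rows, so rows that do not move let the fingers close. It gives the time, the measured TCP pose, the force, the opening and the grip force at its end, in the units of the state.
- r.observe(): the state, without advancing time (a new reading comes with each control period).
- optics.snapshot(name): name is "scene" or "top" or "wrist"; returns (picture, depth): 480x640x3 uint8, red, green, blue; 480x640 float32, mm along the optical axis (not along the pixel's ray), 0 where there is no reading.
- optics.get_calibration(name): a dict with "fx", "fy", "cx", "cy" (pixels), "pose" (4x4, takes a point from camera to world coordinates). Camera axes: x right, y up, looking along -z (the intrinsics and any distortion apply to the point x, -y, -z); pixel columns grow to the right and rows downward; lengths in mm; the calibration is good to about 2 mm. The wrist camera is an equidistant fisheye: a pixel r from the principal point sees the ray r / f radians off the axis. A picture is of the moment at which its call begins: read the wrist's pose just before it. get_calibration takes no time and is no camera call; for the wrist camera it gives the pose at the moment of the call.
- sign_off(): hands the job in; it is judged then, once.
The state is a dict: "time_s": time; "joint_positions": joint angles; "joint_vel": joint speeds; "effort": joint torques, N m; "eef_pos": TCP position; "tcp_rot": TCP orientation; "ft_force": force on the tool from outside, world axes, zero at the start; "ft_torque": the same for the moment, N m; "gripper_width": finger opening in mm; "gripper_force": force on a finger pad.
Only numpy, scipy, OpenCV 4.12 (cv2) and the standard library are available. Lean on these libraries where they do the work, as an engineer would, in place of code of your own. Each camera call takes 0.05 s, during which the arm holds its last target. There are 200 camera calls.

TASK

Take the standpipe - the thick, tall one of the three metal air tubes - out of the wooden stand and push it, coupler end up, into the big open push-fit collet of the bench air manifold, past the seal until it bottoms. Leave it standing there released, and leave the other two tubes in the stand.

Things in the scene. Friction and masses are not known exactly. Their poses are not given: they have to be found in the camera images.
- pipe_mid (a point): The standpipe: aluminium tube, 28 mm dia, 140 mm long, its top 22 mm a 22 mm dia brass nipple, its bottom 10 mm tapered; 0.1 kg. Upright, 25 mm deep in a hole of the wooden stand (32 mm high, three tubes in a row 80 mm apart along about this x axis, so close the fingers along y). Point: on its axis, half-way up; z to the nipple. Grip about 30 mm above it, lift straight up.
- collet_mouth (a point): The big open collet, light grey on a dark block (beside it a domed plugged one and a smaller one, 80 mm apart). Point: centre of its mouth, 76 mm above the bench; z up. Funnel mouth 55 mm wide, narrowing over 18 mm to a 31 mm bore; floor 56 mm below the mouth. A springy seal 42 mm below the mouth resists with 10 to 15 N, then holds the pipe upright. Home: the pipe's half-way point is 14 mm above the mouth.
- short_mid (a point): Bystander to leave in the stand: a shorter tube of the same make, 28 mm in diameter, 85 mm long, upright in another hole. The point is on its axis half-way up.
- thin_mid (a point): Bystander to leave in the stand: a tube as tall as the standpipe (140 mm) but only 18 mm in diameter above a 32 mm high foot of 28 mm, upright in the remaining hole. The point is on its axis half-way up.
Not all that is in view belongs to the job. What is shaped like the part that bears pipe_mid but blue or orange is not meant.

How it is judged:
By the outcome, as a careful person would: the job done as asked, in the order asked, and still so for the second after the job is handed in, with the robot touching nothing.
It also fails if it takes over 38 s, if anything falls off the work surface, if the arm or the gripper's body presses on something with over 40 N, if the wrist force passes 120 N, or if a joint passes its speed limit or range.

## Working session

There is one attempt and no reset: what is moved stays moved. The work goes in short steps, Python scripts to look and compute and a tool call to move; the robot and the scene stay as the last step left them, time stands still between calls to the robot, and variables do not carry over. Pictures are saved under pics/ and viewed, at most 10 in all, crops included, and the job is handed in when it is done.

Besides the shell and the picture viewer there is one more tool, called after "Request:" as a command line: name --argument value ..., lists and objects as JSON in quotes. servo_tool: Moves the arm, as the interface text tells. Its arguments: {"type":"object","properties":{"motion":{"type":"array","items":{"type":"object","properties":{"fingers":{"type":"number"},"travel":{"type":"array","items":{"type":"number","minimum":-1,"maximum":1}},"twist":{"type":"array","items":{"type":"number","minimum":-1,"maximum":1}}}}},"force":{"type":"number"}},"required":["motion"]}

```bash
mkdir -p pics; cat > h.py <<'E'
import numpy as np, cv2
from station import r, optics, sign_off
def snap(n):
    c=optics.get_calibration(n); p,d=optics.snapshot(n); return p,d,c
def cloud(d,c):
    v,u=np.mgrid[0:480,0:640].astype(float)
    P=np.stack([(u-c['cx'])/c['fx']*d,-(v-c['cy'])/c['fy']*d,-d,np.ones_like(d)],-1)
    return (P@np.array(c['pose']).T)[...,:3]
E
python3 - <<'E'
from h import *
for n in ("scene","top"):
    p,d,c=snap(n); cv2.imwrite(f'pics/{n}.png',p[...,::-1]); np.savez(n,p=p,d=d,X=cloud(d,c)); print({k:np.round(v,2).tolist() if k!='name' else v for k,v in c.items()})
s=r.observe(); print(s, r.grip_depth)
E
```

```text
{'fx': 523.34, 'fy': 523.34, 'cx': 321.45, 'cy': 239.55, 'pose': [[0.7, -0.46, 0.55, 1024.49], [0.72, 0.43, -0.55, -463.04], [0.02, 0.78, 0.63, 647.91], [0.0, 0.0, 0.0, 1.0]]}
{'fx': 461.92, 'fy': 461.92, 'cx': 314.45, 'cy': 236.87, 'pose': [[0.02, 0.98, -0.18, 392.09], [-1.0, 0.02, 0.03, 49.01], [0.03, 0.18, 0.98, 887.07], [0.0, 0.0, 0.0, 1.0]]}
{'time_s': 0.1, 'joint_positions': array([-1.32260681,  0.43516624,  0.02499151,  1.5740315 , -0.0115654 ,
        1.1339964 , -0.07506033]), 'joint_vel': array([ 0.0006154 , -0.00060462,  0.00042146, -0.00018593,  0.00061353,
        0.00070651, -0.00095465]), 'effort': array([ 3.85894091e-03, -6.71751237e+01,  1.02843270e+00, -3.16899920e+01,
        1.57653715e-02,  7.27709979e-03, -1.92923130e-05]), 'eef_pos': array([214.68567371, 586.47547525, 230.58680696]), 'tcp_rot': array([ 1.74512360e-01,  9.84654714e-01, -7.27505785e-04, -4.19938789e-05]), 'ft_force': array([ 0.69105464, -0.16961486,  0.23190543]), 'ft_torque': array([0.04846413, 0.01206109, 0.06422586]), 'gripper_force': 0.0, 'gripper_width': 84.96794960310076} 18.700000000000003
```

View pics/scene.png

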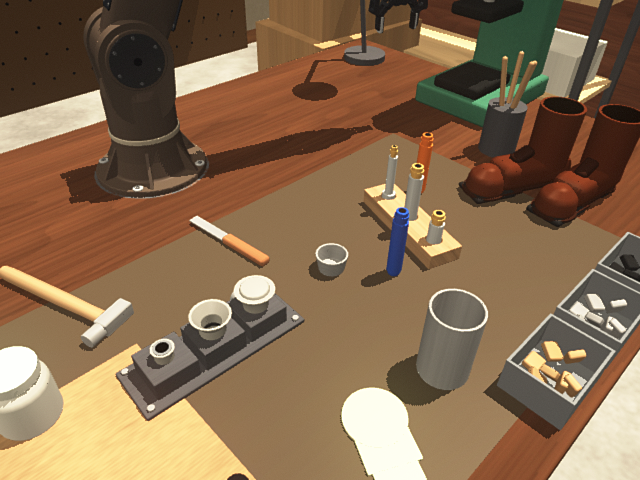

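View pics/top.png

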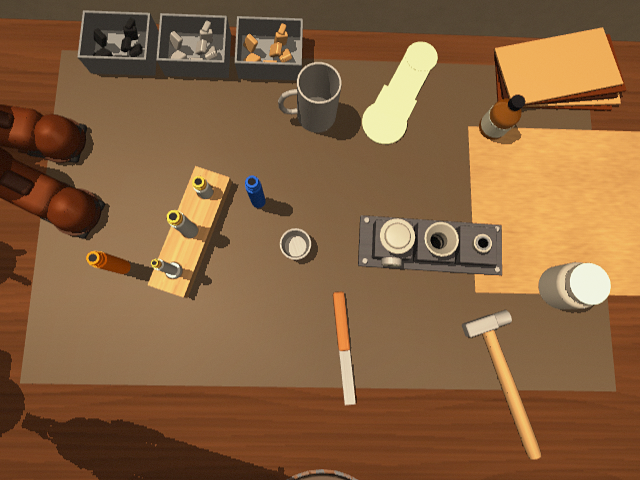

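Scene view: the candidates are thin tube (391,170), thick tall tube (415,190), short tube (437,226), blue (398,240) and orange (426,160). I choose the thick tall grey tube at (415,190), which is top view (180,222). The open collet is at scene (210,318), top (441,239); the domed one is at top (397,236) and the small one at (483,243).

```bash
cat > m.py <<'E'
from h import *
from scipy.optimize import least_squares
def circ(P,R=None):
    f=lambda q:np.hypot(P[:,0]-q[0],P[:,1]-q[1])-(q[2] if R is None else R)
    s=least_squares(f,[*P[:,:2].mean(0),20],loss='soft_l1',f_scale=1.); return s.x
S=np.load('scene.npz');T=np.load('top.npz')
def box(Z,u0,u1,v0,v1): return Z['X'][v0:v1,u0:u1].reshape(-1,3)
for n,Z,b in (('scene',S,(400,432,160,232)),('top',T,(160,205,200,245))):
    P=box(Z,*b); P=P[np.isfinite(P).all(1)]
    for lo,hi,R in ((45,75,14),(75,100,14),(100,122,14),(128,146,11)):
        Q=P[(P[:,2]>lo)&(P[:,2]<hi)]
        if len(Q)>8:
            m=np.median(Q[:,:2],0); Q=Q[np.hypot(*(Q[:,:2]-m).T)<22]
            print(n,lo,hi,len(Q),m.round(1),circ(Q,R)[:2].round(1))
    print('ztop',np.percentile(P[:,2],[95,99,100]))
for n,Z,b in (('scene',S,(180,240,295,345)),('top',T,(418,466,215,263))):
    P=box(Z,*b); Q=P[(P[:,2]>72)&(P[:,2]<82)]; print(n,'mouth',len(Q),circ(Q).round(1),Q.mean(0).round(1),np.median(Q[:,2]))
for n,b in (('short',(190,218,172,200)),('thin',(148,186,252,280))):
    P=box(T,*b);Q=P[P[:,2]>45]; print(n,np.median(Q,0).round(1),Q[:,2].max())
for u,v in((200,168),(233,180),(148,285),(186,297)): print(T['X'][v,u])
a=cv2.resize(S['p'][120:270,360:470],None,fx=4,fy=4); b=cv2.resize(S['p'][280:380,160:300],(350,250)); c=np.zeros((600,790,3),np.uint8); c[:,:440]=a; c[:250,440:]=b
cv2.imwrite('pics/crop.png',c[...,::-1])
E
python3 m.py
```

```text
scene 45 75 157 [561.1 247.2] [553.6 256.2]
scene 75 100 158 [557.2 248.2] [553.6 256.2]
scene 100 122 147 [565.9 242.6] [553.9 256.1]
scene 128 146 95 [612.  140.9] [616.6 130.4]
ztop [140.31300952 147.64625261 647.9051123 ]
top 45 75 73 [546.2 246.8] [555.6 257.4]
top 75 100 68 [547.4 246. ] [555.6 257.4]
top 100 122 64 [546.5 247. ] [555.6 257.4]
top 128 146 74 [548.5 249.2] [555.1 256.7]
ztop [147.6766494  150.49830966 887.07314142]
scene mouth 426 [ 542.2 -205.6   28.5] [ 537.9 -201.8   75. ] 75.16951174942261
top mouth 391 [ 541.  -203.5   27.7] [ 542.1 -206.2   76.1] 76.3090500489941
short [626.2 229.1  86. ] 887.0731414187203
thin [476.9 275.4 119.5] 887.0731414187203
[674.52239219 243.72743961  35.73103499]
[662.50923896 185.03114771   2.81420826]
[ 4.52644174e+02  3.35681550e+02 -2.48502398e-01]
[430.760656   259.32306745  14.42647133]
```

View pics/crop.png

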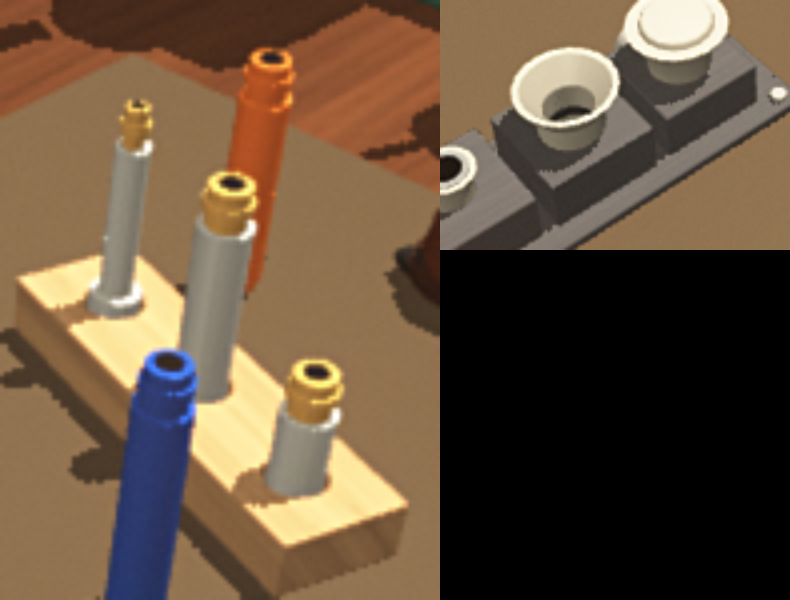

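The crop shows the standpipe at (215,290): thick, tall, grey and brass-tipped, between the thin tube (120,220) and the short one (300,450). The choice is confirmed. The collet's open funnel is at (565,85).

Pipe axis ≈ (554.5, 256.7), mouth ≈ (541.5, -204.5). Moving above the pipe at the current height.

Request:
servo_tool --motion '[{"fingers": 0,"travel": [-0.5,-0.22,0],"twist": [0,0,0]},{"fingers": 0,"travel": [-1,-0.445,0],"twist": [0,0,0]},{"fingers": 0,"travel": [-1,-0.445,0],"twist": [0,0,0]},{"fingers": 0,"travel": [-1,-0.445,0],"twist": [0,0,0]},{"fingers": 0,"travel": [-1,-0.445,0],"twist": [0,0,0]},{"fingers": 0,"travel": [-1,-0.445,0],"twist": [0,0,0]},{"fingers": 0,"travel": [-1,-0.445,0],"twist": [0,0,0]},{"fingers": 0,"travel": [-1,-0.445,0],"twist": [0,0,0]},{"fingers": 0,"travel": [-1,-0.445,0],"twist": [0,0,0]},{"fingers": 0,"travel": [-1,-0.445,0],"twist": [0,0,0]},{"fingers": 0,"travel": [-1,-0.445,0],"twist": [0,0,0]},{"fingers": 0,"travel": [-1,-0.445,0],"twist": [0,0,0]},{"fingers": 0,"travel": [-1,-0.445,0],"twist": [0,0,0]},{"fingers": 0,"travel": [-1,-0.445,0],"twist": [0,0,0]},{"fingers": 0,"travel": [-1,-0.445,0],"twist": [0,0,0]},{"fingers": 0,"travel": [-1,-0.445,0],"twist": [0,0,0]},{"fingers": 0,"travel": [-1,-0.445,0],"twist": [0,0,0]},{"fingers": 0,"travel": [-1,-0.445,0],"twist": [0,0,0]},{"fingers": 0,"travel": [-1,-0.445,0],"twist": [0,0,0]},{"fingers": 0,"travel": [-0.5,-0.22,0],"twist": [0,0,0]}]' --force 60

```text
time_s: 1.77
eef_pos: [515.7, 293.9, 231.2]
tcp_rot: [0.176, 0.984, -0.001, 0.001]
ft_force: [0.2, -0.5, 0.0]
gripper_width: 85.4
gripper_force: 0.0
```

Request:
servo_tool --motion '[{"fingers": 0,"travel": [-1,-0.5,0],"twist": [0,0,0]},{"fingers": 0,"travel": [-1,-0.4,0],"twist": [0,0,0]},{"fingers": 0,"travel": [-0.45,-0.18,0],"twist": [0,0,0]},{"fingers": 0,"travel": [0,0,0],"twist": [0,0,-0.0133]},{"fingers": 0,"travel": [0,0,0],"twist": [0,0,0]},{"fingers": 0,"travel": [0,0,0],"twist": [0,0,0]}]'

```text
time_s: 2.27
eef_pos: [551.5, 261.0, 231.1]
tcp_rot: [0.134, 0.991, 0.0, -0.0]
ft_force: [-0.7, 0.3, 0.2]
gripper_width: 85.8
gripper_force: 0.0
```

```bash
cat > go.py <<'E'
from h import *; import sys
from scipy.spatial.transform import Rotation as R
def go(x,y,z):
    s=r.observe(); M=R.from_quat(s['tcp_rot']).as_matrix(); d=np.array([x,y,z])-s['eef_pos']
    print('t',round(s['time_s'],2),'pos',s['eef_pos'].round(1),'units',(M.T@d/20).round(3),'yaxis',M[:,1].round(3),'z',M[:,2].round(4),'F',s['ft_force'].round(1))
if __name__=='__main__': go(*map(float,sys.argv[1:4]))
E
python3 go.py 554.5 256.7 88.3
```

```text
t 2.27 pos [551.5 261.  231.1] units [-0.206 -0.17   7.142] yaxis [0.265 0.964 0.   ] z [-8.e-04  4.e-04 -1.e+00] F [-0.7  0.3  0.2]
```

Request:
servo_tool --motion '[{"fingers": 0,"travel": [-0.206,-0.17,0.5],"twist": [0,0,0]},{"fingers": 0,"travel": [0,0,1],"twist": [0,0,0]},{"fingers": 0,"travel": [0,0,1],"twist": [0,0,0]},{"fingers": 0,"travel": [0,0,1],"twist": [0,0,0]},{"fingers": 0,"travel": [0,0,1],"twist": [0,0,0]},{"fingers": 0,"travel": [0,0,1],"twist": [0,0,0]},{"fingers": 0,"travel": [0,0,1],"twist": [0,0,0]},{"fingers": 0,"travel": [0,0,0.64],"twist": [0,0,0]},{"fingers": 0,"travel": [0,0,0],"twist": [0,0,0]},{"fingers": 0,"travel": [0,0,0],"twist": [0,0,0]}]'

```text
time_s: 3.1
eef_pos: [554.4, 256.1, 87.7]
tcp_rot: [0.133, 0.991, -0.001, -0.001]
ft_force: [-0.7, -0.1, 0.1]
gripper_width: 85.2
gripper_force: 0.0
```

```bash
python3 go.py 554.5 256.7 88.3; python3 - <<'E'
from h import *
p,d,c=snap('scene'); cv2.imwrite('pics/s2.png',cv2.resize(p[90:290,300:500],(600,600))[...,::-1])
E
```

```text
t 3.1 pos [554.4 256.1  87.7] units [ 0.005  0.031 -0.031] yaxis [ 0.265  0.964 -0.001] z [-1.7e-03 -9.0e-04 -1.0e+00] F [-0.7 -0.1  0.1]
```

View pics/s2.png

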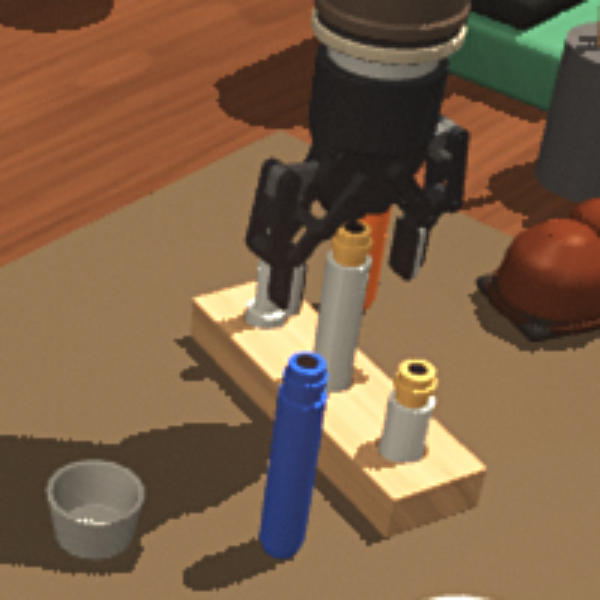

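The fingers (275,290) and (405,260) straddle the standpipe (343,300), with no contact elsewhere. Closing.

Request:
servo_tool --motion '[{"fingers": 1,"travel": [0,0,0],"twist": [0,0,0]},{"fingers": 1,"travel": [0,0,0],"twist": [0,0,0]},{"fingers": 1,"travel": [0,0,0],"twist": [0,0,0]},{"fingers": 1,"travel": [0,0,0],"twist": [0,0,0]},{"fingers": 1,"travel": [0,0,0],"twist": [0,0,0]},{"fingers": 1,"travel": [0,0,0],"twist": [0,0,0]},{"fingers": 1,"travel": [0,0,0],"twist": [0,0,0]},{"fingers": 1,"travel": [0,0,0],"twist": [0,0,0]},{"fingers": 1,"travel": [0,0,0],"twist": [0,0,0]},{"fingers": 1,"travel": [0,0,0],"twist": [0,0,0]}]' --force 60

```text
time_s: 3.98
eef_pos: [555.6, 256.2, 89.2]
tcp_rot: [0.133, 0.991, 0.0, 0.0]
ft_force: [-0.5, 0.2, 5.8]
gripper_width: 26.3
gripper_force: 59.0
```

```bash
python3 go.py 541.5 -204.5 200
```

```text
t 3.98 pos [555.6 256.2  89.2] units [ -5.412 -22.401  -5.553] yaxis [0.264 0.964 0.001] z [ 9.e-04  5.e-04 -1.e+00] F [-0.5  0.2  5.8]
```

Request:
servo_tool --motion '[{"fingers": 1,"travel": [0,0,-0.3],"twist": [0,0,0]},{"fingers": 1,"travel": [0,0,-0.7],"twist": [0,0,0]},{"fingers": 1,"travel": [0,0,-1],"twist": [0,0,0]},{"fingers": 1,"travel": [0,0,-1],"twist": [0,0,0]},{"fingers": 1,"travel": [0,0,-1],"twist": [0,0,0]},{"fingers": 1,"travel": [0,0,-1],"twist": [0,0,0]},{"fingers": 1,"travel": [0,0,-0.6],"twist": [0,0,0]},{"fingers": 1,"travel": [0,0,0],"twist": [0,0,0]},{"fingers": 1,"travel": [0,0,0],"twist": [0,0,0]}]'

```text
time_s: 4.73
eef_pos: [555.3, 256.2, 200.8]
tcp_rot: [0.133, 0.991, 0.0, 0.0]
ft_force: [0.3, 0.6, -2.0]
gripper_width: 26.7
gripper_force: 59.0
```

```bash
python3 go.py 541.5 -204.5 205
```

```text
t 4.73 pos [555.3 256.2 200.8] units [ -5.418 -22.398  -0.223] yaxis [0.264 0.964 0.001] z [ 8.e-04  5.e-04 -1.e+00] F [ 0.3  0.6 -2. ]
```

Request:
servo_tool --motion '[{"fingers": 1,"travel": [-0.09,-0.37,-0.2],"twist": [0,0,0]},{"fingers": 1,"travel": [-0.2,-0.8,0],"twist": [0,0,0]},{"fingers": 1,"travel": [-0.24,-1,0],"twist": [0,0,0]},{"fingers": 1,"travel": [-0.24,-1,0],"twist": [0,0,0]},{"fingers": 1,"travel": [-0.24,-1,0],"twist": [0,0,0]},{"fingers": 1,"travel": [-0.24,-1,0],"twist": [0,0,0]},{"fingers": 1,"travel": [-0.24,-1,0],"twist": [0,0,0]},{"fingers": 1,"travel": [-0.24,-1,0],"twist": [0,0,0]},{"fingers": 1,"travel": [-0.24,-1,0],"twist": [0,0,0]},{"fingers": 1,"travel": [-0.24,-1,0],"twist": [0,0,0]},{"fingers": 1,"travel": [-0.24,-1,0],"twist": [0,0,0]},{"fingers": 1,"travel": [-0.24,-1,0],"twist": [0,0,0]},{"fingers": 1,"travel": [-0.24,-1,0],"twist": [0,0,0]},{"fingers": 1,"travel": [-0.24,-1,0],"twist": [0,0,0]},{"fingers": 1,"travel": [-0.24,-1,0],"twist": [0,0,0]},{"fingers": 1,"travel": [-0.24,-1,0],"twist": [0,0,0]},{"fingers": 1,"travel": [-0.24,-1,0],"twist": [0,0,0]},{"fingers": 1,"travel": [-0.24,-1,0],"twist": [0,0,0]},{"fingers": 1,"travel": [-0.24,-1,0],"twist": [0,0,0]},{"fingers": 1,"travel": [-0.24,-1,0],"twist": [0,0,0]}]'

```text
time_s: 6.4
eef_pos: [541.1, -140.6, 203.7]
tcp_rot: [0.134, 0.991, -0.0, -0.001]
ft_force: [-0.3, 1.0, -1.9]
gripper_width: 26.9
gripper_force: 59.1
```

Request:
servo_tool --motion '[{"fingers": 1,"travel": [-0.24,-1,0],"twist": [0,0,0]},{"fingers": 1,"travel": [-0.24,-1,0],"twist": [0,0,0]},{"fingers": 1,"travel": [-0.15,-0.7,0],"twist": [0,0,0]},{"fingers": 1,"travel": [-0.07,-0.4,0],"twist": [0,0,0]},{"fingers": 1,"travel": [0,-0.1,0],"twist": [0,0,0]},{"fingers": 1,"travel": [0,0,0],"twist": [0,0,0]},{"fingers": 1,"travel": [0,0,0],"twist": [0,0,0]},{"fingers": 1,"travel": [0,0,0],"twist": [0,0,0]}]'

```text
time_s: 7.07
eef_pos: [539.5, -202.1, 204.3]
tcp_rot: [0.132, 0.991, 0.0, -0.0]
ft_force: [0.2, 0.8, -0.7]
gripper_width: 26.5
gripper_force: 59.1
```

```bash
python3 go.py 541.5 -204.5 160; python3 - <<'E'
from m import *
Z={}
for n in('scene','top'):
    p,d,c=snap(n); X=cloud(d,c); Z[n]=p
    hsv=cv2.cvtColor(p,cv2.COLOR_RGB2HSV)
    P=X.reshape(-1,3); k=(np.hypot(P[:,0]-541.5,P[:,1]+204.5)<25)
    # rim of collet + pipe body below fingers (bottom ~122..)
    for lo,hi,R in((130,140,14),(140,155,14),(155,170,14),(170,185,14)):
        Q=P[k&(P[:,2]>lo)&(P[:,2]<hi)]
        if len(Q)>8: print(n,lo,len(Q),circ(Q,R)[:2].round(1),Q.mean(0).round(1))
    Q=P[k&(P[:,2]>90)]; print('zmin',Q[:,2].min())
cv2.imwrite('pics/s3.png',np.hstack([cv2.resize(Z['scene'][180:400,90:310],(400,400)),cv2.resize(Z['top'][150:310,350:510],(400,400))])[...,::-1])
E
```

```text
t 7.07 pos [ 539.5 -202.1  204.3] units [-0.128 -0.09   2.216] yaxis [0.263 0.965 0.001] z [-3.e-04  8.e-04 -1.e+00] F [ 0.2  0.8 -0.7]
scene 45 75 157 [561.1 247.2] [553.6 256.2]
scene 75 100 158 [557.2 248.2] [553.6 256.2]
scene 100 122 147 [565.9 242.6] [553.9 256.1]
scene 128 146 95 [612.  140.9] [616.6 130.4]
ztop [140.31300952 147.64625261 647.9051123 ]
top 45 75 73 [546.2 246.8] [555.6 257.4]
top 75 100 68 [547.4 246. ] [555.6 257.4]
top 100 122 64 [546.5 247. ] [555.6 257.4]
top 128 146 74 [548.5 249.2] [555.1 256.7]
ztop [147.6766494  150.49830966 887.07314142]
scene mouth 426 [ 542.2 -205.6   28.5] [ 537.9 -201.8   75. ] 75.16951174942261
top mouth 391 [ 541.  -203.5   27.7] [ 542.1 -206.2   76.1] 76.3090500489941
short [626.2 229.1  86. ] 887.0731414187203
thin [476.9 275.4 119.5] 887.0731414187203
[674.52239219 243.72743961  35.73103499]
[662.50923896 185.03114771   2.81420826]
[ 4.52644174e+02  3.35681550e+02 -2.48502398e-01]
[430.760656   259.32306745  14.42647133]
scene 130 90 [ 538.4 -202.1] [ 548.  -208.2  135.6]
scene 140 168 [ 538.3 -202.2] [ 548.2 -207.3  147.4]
scene 155 170 [ 538.4 -202.1] [ 548.  -207.2  162.7]
scene 170 174 [ 538.4 -202.2] [ 548.1 -207.4  177.6]
zmin 121.12665812432658
top 130 25 [ 539.3 -201.3] [ 533.7 -191.3  137.2]
top 140 51 [ 539.3 -201.5] [ 533.7 -191.8  147.4]
top 155 58 [ 539.4 -201.3] [ 533.8 -191.8  162.1]
top 170 61 [ 539.3 -201.4] [ 532.8 -192.   177.3]
zmin 134.1380817997
```

View pics/s3.png

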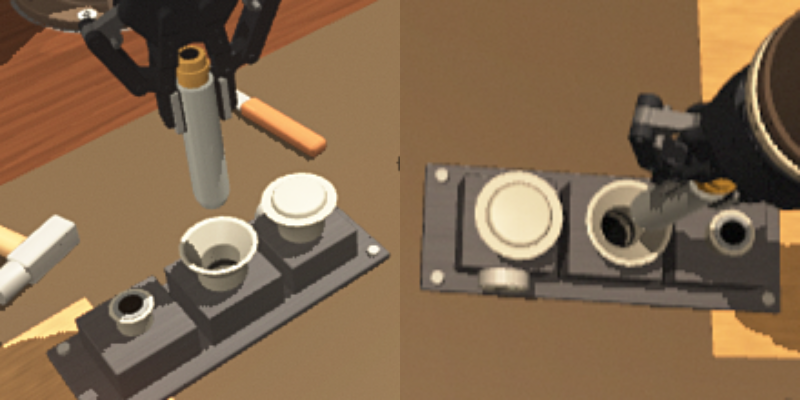

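The scene half of the picture shows the pipe hanging upright (207,140), just above the funnel (220,245) and slightly off toward the robot. I'm correcting by about (+2.5, -2.6) mm and lowering to just above the mouth.

Request:
servo_tool --motion '[{"fingers": 1,"travel": [-0.155,-0.09,0.3],"twist": [0,0,0]},{"fingers": 1,"travel": [0,0,0.8],"twist": [0,0,0]},{"fingers": 1,"travel": [0,0,0.7],"twist": [0,0,0]},{"fingers": 1,"travel": [0,0,0.2],"twist": [0,0,0]},{"fingers": 1,"travel": [0,0,0],"twist": [0,0,0]},{"fingers": 1,"travel": [0,0,0],"twist": [0,0,0]}]'

```text
time_s: 7.67
eef_pos: [542.2, -206.0, 164.6]
tcp_rot: [0.133, 0.991, -0.0, -0.0]
ft_force: [0.2, 0.2, -0.8]
gripper_width: 26.5
gripper_force: 59.1
```

```bash
sed -i '/^S=/,$d' m.py; python3 go.py 542 -204.7 102; python3 - <<'E'
from m import *
T=np.load('top.npz')['X'];S=np.load('scene.npz')['X']
print('dome z',np.percentile(T[220:255,380:415,2],[50,99]))
for n,X0 in(('scene',S),('top',T)):
    p,d,c=snap(n); P=cloud(d,c).reshape(-1,3); h=np.hypot(P[:,0]-541.5,P[:,1]+204.5)
    Q=P[(h<25)&(P[:,2]>100)&(P[:,2]<140)]; q=circ(Q,14)[:2]
    X=X0.reshape(-1,3); h=np.hypot(X[:,0]-541.5,X[:,1]+204.5); rim=X[(h<36)&(X[:,2]>74)&(X[:,2]<79)]
    hull=cv2.convexHull(rim[:,:2].astype(np.float32)); (e,rad)=cv2.minEnclosingCircle(hull)
    print(n,'pipe',q.round(1),'rim fit',circ(rim).round(1),'encl',np.round(e,1),round(rad,1))
E
```

```text
t 7.67 pos [ 542.2 -206.   164.6] units [0.024 0.059 3.129] yaxis [ 0.264  0.965 -0.   ] z [-2.e-04 -0.e+00 -1.e+00] F [ 0.2  0.2 -0.8]
dome z [78.18702663 86.75055909]
scene pipe [ 541.  -205.9] rim fit [ 541.8 -205.7   28.8] encl [ 541.5 -204.5] 32.2
top pipe [ 542.2 -205.2] rim fit [ 541.  -203.4   28.1] encl [ 541.6 -204. ] 31.4
```

Request:
servo_tool --motion '[{"fingers": 1,"travel": [0.02,0.04,0.3],"twist": [0,0,0]},{"fingers": 1,"travel": [0,0,0.4],"twist": [0,0,0]},{"fingers": 1,"travel": [0,0,0.4],"twist": [0,0,0]},{"fingers": 1,"travel": [0,0,0.4],"twist": [0,0,0]},{"fingers": 1,"travel": [0,0,0.3],"twist": [0,0,0]},{"fingers": 1,"travel": [0,0,0.3],"twist": [0,0,0]},{"fingers": 1,"travel": [0,0,0],"twist": [0,0,0]},{"fingers": 1,"travel": [0,0,0],"twist": [0,0,0]}]'

```text
time_s: 8.43
eef_pos: [541.6, -205.1, 122.0]
tcp_rot: [0.133, 0.991, 0.0, -0.0]
ft_force: [-0.2, -0.2, -1.3]
gripper_width: 26.6
gripper_force: 59.1
```

```bash
python3 go.py 542 -205.1 102
```

```text
t 8.43 pos [ 541.6 -205.1  122. ] units [-0.022  0.006  1.002] yaxis [ 0.264  0.964 -0.   ] z [-9.e-04  2.e-04 -1.e+00] F [-0.2 -0.2 -1.3]
```

It entered the bore with no side load. Next it goes through the seal in small steps.

Request:
servo_tool --motion '[{"fingers": 1,"travel": [0,0,0.15],"twist": [0,0,0]},{"fingers": 1,"travel": [0,0,0.15],"twist": [0,0,0]},{"fingers": 1,"travel": [0,0,0.15],"twist": [0,0,0]},{"fingers": 1,"travel": [0,0,0.15],"twist": [0,0,0]},{"fingers": 1,"travel": [0,0,0.15],"twist": [0,0,0]},{"fingers": 1,"travel": [0,0,0.1],"twist": [0,0,0]},{"fingers": 1,"travel": [0,0,0],"twist": [0,0,0]},{"fingers": 1,"travel": [0,0,0],"twist": [0,0,0]}]'

```text
time_s: 9.1
eef_pos: [542.2, -205.2, 105.8]
tcp_rot: [0.133, 0.991, -0.0, 0.001]
ft_force: [1.1, -0.0, 1.6]
gripper_width: 26.3
gripper_force: 59.7
```

Request:
servo_tool --motion '[{"fingers": 1,"travel": [0,0,0.1],"twist": [0,0,0]},{"fingers": 1,"travel": [0,0,0.05],"twist": [0,0,0]},{"fingers": 1,"travel": [0,0,0.05],"twist": [0,0,0]},{"fingers": 1,"travel": [0,0,0],"twist": [0,0,0]},{"fingers": 1,"travel": [0,0,0],"twist": [0,0,0]}]'

```text
time_s: 9.52
eef_pos: [542.2, -205.3, 102.2]
tcp_rot: [0.133, 0.991, -0.0, 0.001]
ft_force: [-1.4, 1.5, 7.7]
gripper_width: 26.7
gripper_force: 60.5
```

```bash
cat > top.py <<'E'
from m import *
for n in('scene','top'):
    p,d,c=snap(n); P=cloud(d,c).reshape(-1,3); h=np.hypot(P[:,0]-541.8,P[:,1]+205)
    g=p.reshape(-1,3).astype(int); Q=P[(h<16)&(P[:,2]>130)&(P[:,2]<200)&(g[:,0]-g[:,2]>60)]
    if len(Q): print(n,'nipple top z',np.percentile(Q[:,2],[50,95,100]).round(1),len(Q))
    cv2.imwrite(f'pics/{n}_last.png',p[...,::-1])
E
python3 top.py
```

```text
scene nipple top z [152.3 160.8 162. ] 226
top nipple top z [153.6 160.1 161.7] 29
```

Request:
servo_tool --motion '[{"fingers": 1,"travel": [0,0,0.06],"twist": [0,0,0]},{"fingers": 1,"travel": [0,0,0.06],"twist": [0,0,0]},{"fingers": 1,"travel": [0,0,0],"twist": [0,0,0]},{"fingers": 1,"travel": [0,0,0],"twist": [0,0,0]}]'

```text
time_s: 9.95
eef_pos: [543.3, -205.7, 102.0]
tcp_rot: [0.133, 0.991, 0.0, 0.002]
ft_force: [-5.5, 2.0, 29.5]
gripper_width: 26.3
gripper_force: 62.7
```

It has bottomed: the force rises to 30 N with no further travel. I'm relieving the preload and releasing.

Request:
servo_tool --motion '[{"fingers": 1,"travel": [0,0,-0.07],"twist": [0,0,0]},{"fingers": 1,"travel": [0,0,0],"twist": [0,0,0]},{"fingers": 0,"travel": [0,0,0],"twist": [0,0,0]},{"fingers": 0,"travel": [0,0,0],"twist": [0,0,0]},{"fingers": 0,"travel": [0,0,0],"twist": [0,0,0]},{"fingers": 0,"travel": [0,0,0],"twist": [0,0,0]},{"fingers": 0,"travel": [0,0,0],"twist": [0,0,0]},{"fingers": 0,"travel": [0,0,0],"twist": [0,0,0]},{"fingers": 0,"travel": [0,0,0],"twist": [0,0,0]},{"fingers": 0,"travel": [0,0,0],"twist": [0,0,0]}]'

```text
time_s: 10.78
eef_pos: [541.8, -205.1, 100.4]
tcp_rot: [0.133, 0.991, 0.0, -0.0]
ft_force: [0.0, 0.2, -0.4]
gripper_width: 85.7
gripper_force: 0.0
```

```bash
python3 go.py 542 -205 102; python3 top.py
```

```text
t 10.78 pos [ 541.8 -205.1  100.4] units [-0.007  0.008 -0.078] yaxis [0.264 0.964 0.   ] z [-1.e-04  0.e+00 -1.e+00] F [ 0.   0.2 -0.4]
scene nipple top z [152.4 160.6 161.4] 243
top nipple top z [153.  157.8 160.3] 30
```

Released. Retracting straight up.

Request:
servo_tool --motion '[{"fingers": 0,"travel": [0,0,-0.3],"twist": [0,0,0]},{"fingers": 0,"travel": [0,0,-0.7],"twist": [0,0,0]},{"fingers": 0,"travel": [0,0,-1],"twist": [0,0,0]},{"fingers": 0,"travel": [0,0,-1],"twist": [0,0,0]},{"fingers": 0,"travel": [0,0,-1],"twist": [0,0,0]},{"fingers": 0,"travel": [0,0,-1],"twist": [0,0,0]},{"fingers": 0,"travel": [0,0,-1],"twist": [0,0,0]},{"fingers": 0,"travel": [0,0,-0.5],"twist": [0,0,0]},{"fingers": 0,"travel": [0,0,0],"twist": [0,0,0]},{"fingers": 0,"travel": [0,0,0],"twist": [0,0,0]}]'

```text
time_s: 11.72
eef_pos: [541.9, -205.1, 230.5]
tcp_rot: [0.133, 0.991, 0.0, 0.0]
ft_force: [-0.7, 0.1, 0.0]
gripper_width: 85.5
gripper_force: 0.0
```

```bash
python3 top.py; python3 - <<'E'
from m import *
p,d,c=snap('scene'); P=cloud(d,c).reshape(-1,3); h=np.hypot(P[:,0]-541.8,P[:,1]+205)
for lo,hi in((82,100),(100,118),(118,136)):
    Q=P[(h<22)&(P[:,2]>lo)&(P[:,2]<hi)]; print(circ(Q,14)[:2].round(1))
E
```

```text
scene nipple top z [153.2 160.7 162.8] 269
top nipple top z [160.3 163.  164.2] 150
[ 541.2 -205.4]
[ 541.2 -205.4]
[ 541.4 -205.6]
```

View pics/scene_last.png

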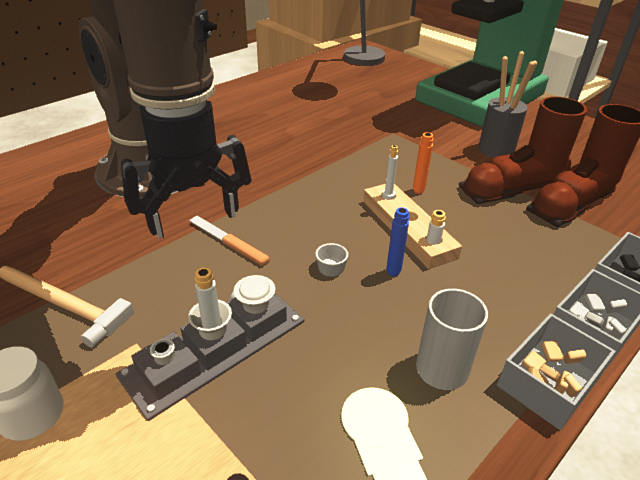

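The standpipe stands upright in the collet (208,295), with its top about 160 mm up, which is home. The gripper is clear, and the thin (391,170) and short (437,226) tubes are still in the stand.

```bash
python3 -c "from station import sign_off; print(sign_off())"
```

```text
the job is handed in; nothing more can be done
None
```

The standpipe is bottomed upright in the big open collet and released, the other two tubes are still in the stand, and the job is handed in at about 12 s of the 38 s allowed.

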